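# Push the tip box home in its docking lane

## Task

Push the pipette-tip box along the grey docking tray and down the lane between the two blue rails until it rests squarely against the stop at the far end, then draw back clear of it. Neither the box nor the robot may touch a rail on the way, and the box stands a little crooked and off centre to begin with. Only push it: do not lift or tip it, and leave the pot of grass, the petri dishes and the jar where they stand.

Things in the scene. Friction and masses are not known exactly. Their poses are not given: they have to be found in the camera images.
- tip_box: Open pipette-tip box, white with a yellow upper part and white tips showing on top; a plain upright block 122 mm long (its x), 88 mm wide (its y) and 61 mm high, tip ends standing out 3.5 mm more; 0.18 to 0.35 kg. Origin at the centre of its underside, z up. It starts loose on the open end of the tray, wholly in front of the lane, its +x end towards the lane but off centre by up to 12 mm and turned by up to 0.2 rad. Slides on the tray with ordinary friction.
- dock: Fixed docking tray: a grey plate 410 mm (its x) by 190 mm (its y), 8 mm thick. Origin at the centre of its underside on the table, z up. The lane runs along its +x on the line y = 0; the box slides on top of the plate, 8 mm above the table. A green patch marks the parking place (box centre 124 mm from the origin along +x).
- rail_left: Blue guide rail, fixed, on the tray's +y side. Same origin and axes as the tray. The rail spans x from -15 to 185 mm, y from 54 to 64 mm, and its top is 24 mm above the table (16 mm above the plate). The two rails are 108 mm apart, leaving 10 mm each side of a centred box.
- rail_right: Blue guide rail, fixed, on the tray's -y side: the mirror image of the left one (y from -54 to -64 mm). Same origin and axes as the tray.
- lane_mouth (a point): Point on the plate's top, midway between the starts of the rails (tray x = -15 mm). Axes as the tray.
- lane_end (a point): Point on the plate's top below the face of the rigid rubber-faced end stop, on the middle line (tray x = 185 mm); the stop is 38 mm high above the table. The box is home when its +x end touches this face. Axes as the tray.
- grass_pot: White pot of grass, loose, 68 mm across, 75 mm high, about 135 mm with the blades; stands beyond the end stop. Origin at the centre of its underside.
- petri_dishes: Stack of amber petri dishes, loose, 93 mm across, 28 mm high; stands beside the tray on its -y side. Origin at the centre of its underside.
- sample_jar: Small jar with a blue cap, loose, 60 mm across, 70 mm high; stands beside the tray on its -y side. Origin at the centre of its underside.
Not all that is in view belongs to the job. Leave any orange or red look-alike of the tip_box alone.

How it is judged:
By the outcome, as a careful person would: the job done as asked, in the order asked, and still so for the second after the job is handed in, with the robot touching nothing.
It also fails if it takes over 72 s, if anything falls off the work surface, if the arm or the gripper's body presses on something with over 40 N, if the wrist force passes 120 N, or if a joint passes its speed limit or range.

## Robot

A 6-joint arm with a two-finger parallel gripper is mounted at the origin on the work surface. World frame = base frame: x ahead of the robot, y to its left, z up, the work surface at z = 0. Lengths are in m, angles in rad, forces in N, time in s.
With the tool pointing down it reaches from about 0.35 to 0.775 m from the base axis. Payload 5.5 kg.
Tool frame: the origin (TCP) lies at the very end of the fingers, on their centre line; the grasp point (between the pads) lies 19 mm behind it; z points along the fingers, y is the direction in which the jaws open and shut (so a half turn about z gives the same grasp; the last joint's range is limited). The gripper opens to 85 mm and grips with 20 to 120 N. Pads are 22 mm wide; open, the fingers measure 114 mm over their backs; the gripper's body (76 mm by 85 mm) begins 54 mm behind the grasp point. The pads swing forward as they close: fully open they stand 13 mm farther back than shut.
Start: joints at [-1.373, 0.313, 0.046, 1.304, 0, 1.431], TCP at [0.191, -0.543, 0.207] pointing down, gripper open.
Joint ranges: [-2.76, 2.76], [-0.86, 1.69], [-1.03, 1.26], [-2.2, 2.34], [-1.47, 1.5], [-3.14, 3.14]. Speed limits (rad/s): [2.57, 2.57, 3.14, 3.14, 3.14, 3.14].

## Interface

Orientations are given as a unit quaternion [w, x, y, z].
In Python, from workcell import env gives the robot as it stands. The module is installed in compiled form; this text tells all that it offers.
- The arm moves only by the shell command python3 -m pendant 'ROWS' [FORCE]. ROWS is JSON, a list of rows, each an object with "fingers": the finger opening in mm, from 0 to 85.4; "delta_pos": the shift along the tool's x, y, z in mm, a list of three; "angular": the turn, a rotation vector about the tool's x, y, z in rad, a list of three. In form: [{"fingers": fingers, "delta_pos": [x, y, z], "angular": [ax, ay, az]}, ...]. A call has 1 to 12 rows; each row shifts and turns the commanded pose from where the row before left it, along the tool's axes as they then stand; what a row does not reach is not made up. A row lasts 1/10 s, in which the tool goes at most 50 mm and 8.59 degrees, less where a joint would pass 70% of its speed; a pose out of reach is approached as far as the arm can. A call is refused whole if a number of a shift passes 50 or a number of a turn 0.15, either way. A call with a gripper value outside its range is refused whole. The fingers move at their own pace and stop on an object; FORCE is the grip in N (left out, the last holds). Time passes only in rows, so rows that do not move let the fingers close. It gives the time, the measured TCP pose, the force and the opening at its end, in the units of the state.
- env.get_state(): the state, without advancing time (a new reading comes with each control period).
- env.read_camera(name): name is "side" or "top"; returns the picture (420x560x3 uint8, blue, green, red); there is no depth.
- env.camera_params(name): a dict with "fx", "fy", "cx", "cy" (pixels), "view" (4x4, takes a point from world to camera coordinates). Camera axes: x right, y up, looking along -z (the intrinsics and any distortion apply to the point x, -y, -z); pixel columns grow to the right and rows downward; lengths in m; the calibration is good to about 2 mm. A picture is of the moment at which its call begins. camera_params takes no time and is no camera call.
- env.hand_in(): hands the job in, once; it reports no verdict.
The state is a dict: "clock": time; "joint_pos": joint angles; "qvel": joint speeds; "tau": joint torques, N m; "tcp_pos": TCP position; "orientation": TCP orientation; "wrist_force": force on the tool from outside, world axes, zero at the start; "ft_torque": the same for the moment, N m; "finger_gap": finger opening in m.
Only numpy, scipy, OpenCV 4.12 (cv2) and the standard library are available. Lean on these libraries where they do the work, as an engineer would, in place of code of your own. Each camera call takes 0.05 s, during which the arm holds its last target. There are 200 camera calls.

## Working session

There is one attempt and no reset: what is moved stays moved. The work goes in short steps, Python scripts to look and compute and a shell command to move; the robot and the scene stay as the last step left them, time stands still between calls to the robot, and variables do not carry over. Pictures are saved under pics/ and viewed, about 8 in all and at most 12, crops included, and the job is handed in when it is done.

```bash
mkdir -p pics; python3 - <<'E'
from workcell import env
import cv2
for n in("top","side"):
    cv2.imwrite(f"pics/{n}0.png",env.read_camera(n)); p=env.camera_params(n); print(n,p)
print(env.get_state())
E
```

```text
top {'fx': 413.2531094685513, 'fy': 413.2531094685513, 'cx': 277.2412346062889, 'cy': 209.3813290310953, 'view': array([[ 0.00109789, -0.99998278,  0.0057655 , -0.00975603],
       [ 0.99411392,  0.00171601,  0.10832626, -0.55218391],
       [-0.10833429,  0.00561263,  0.99409868, -0.87653396],
       [ 0.        ,  0.        ,  0.        ,  1.        ]])}
side {'fx': 410.04700205470533, 'fy': 410.04700205470533, 'cx': 277.3318648130716, 'cy': 214.37847393508076, 'view': array([[-0.99230467, -0.1237638 , -0.00373612,  0.57216921],
       [ 0.06368294, -0.53600471,  0.84180962, -0.09474347],
       [-0.10618813,  0.83509369,  0.53976162, -1.02221066],
       [ 0.        ,  0.        ,  0.        ,  1.        ]])}
{'clock': 0.1, 'joint_pos': array([-1.37263261e+00,  3.13960550e-01,  4.50969562e-02,  1.30360641e+00,
        1.86073303e-05,  1.43117469e+00]), 'qvel': array([ 1.99619880e-03, -1.99196905e-03,  1.53360251e-03,  9.01552578e-05,
        8.39349318e-04,  1.09863611e-03]), 'tau': array([ 2.58901862e-03, -4.81726527e+01,  2.99243224e+01,  1.27580503e-02,
       -1.55595558e-04,  2.29789073e-06]), 'tcp_pos': array([ 0.19044044, -0.5420216 ,  0.20577981]), 'orientation': array([-8.36750767e-04,  9.85771158e-01,  1.68090818e-01, -1.51919171e-05]), 'wrist_force': array([ 0.29770301,  0.01904982, -0.62201319]), 'ft_torque': array([0.03250775, 0.00667848, 0.02558633]), 'finger_gap': 0.08510206313876957}
```

View pics/top0.png

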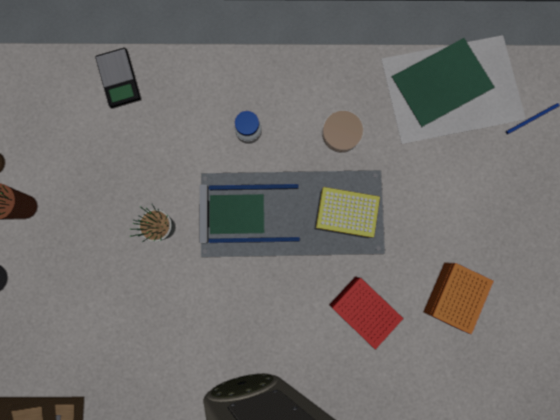

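View pics/side0.png

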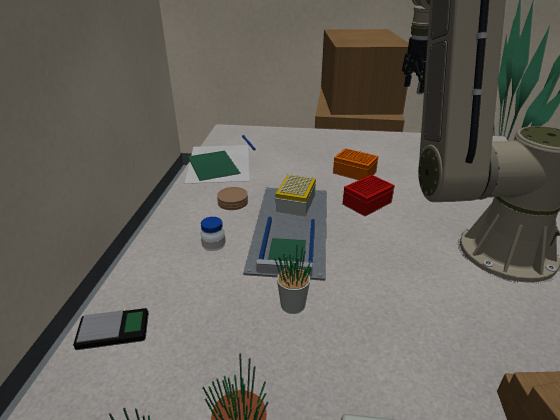

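Candidates in the top view are the yellow/white box at (348,212), the red one at (367,313) and the orange one at (460,297). The yellow/white box on the tray, in front of the lane, fits the description. I'll confirm it in an enlarged crop while measuring.

```bash
cat > h.py <<'E'
from workcell import env
import cv2, numpy as np
def ray(n,uv,z):
    p=env.camera_params(n); V=p["view"]; R=V[:3,:3]; c=-R.T@V[:3,3]
    uv=np.atleast_2d(np.float64(uv))
    d=np.c_[(uv[:,0]-p["cx"])/p["fx"],-(uv[:,1]-p["cy"])/p["fy"],-np.ones(len(uv))]@R
    return c+d*((z-c[2])/d[:,2])[:,None]
def proj(n,P):
    p=env.camera_params(n); V=p["view"]; q=np.atleast_2d(P)@V[:3,:3].T+V[:3,3]
    return np.c_[p["cx"]+p["fx"]*q[:,0]/-q[:,2],p["cy"]-p["fy"]*q[:,1]/-q[:,2]]
def big(m,k=1):
    cs=cv2.findContours(m.astype(np.uint8),cv2.RETR_EXTERNAL,cv2.CHAIN_APPROX_NONE)[0]
    return sorted(cs,key=cv2.contourArea)[::-1][:k]
def hsv(im): return cv2.cvtColor(im,cv2.COLOR_BGR2HSV)
E
python3 - <<'E'
from h import *
im=cv2.imread("pics/top0.png"); H=hsv(im)
V=env.camera_params("top")["view"]; print("cam",-V[:3,:3].T@V[:3,3])
blue=(cv2.inRange(H,(105,120,40),(125,255,255))>0); blue[:,:195]=0; blue[:170]=0; blue[265:]=0
for c in big(blue,2):
    r=cv2.minAreaRect(c); b=cv2.boxPoints(r); w=ray("top",b,.024)
    print("rail px",np.round(b,1).tolist(),"\n w",np.round(w[:,:2]*1e3,1).tolist())
y=cv2.inRange(H,(22,90,60),(35,255,255)); y[:170]=0;y[265:]=0;y[:,:300]=0
c=big(cv2.morphologyEx(y,cv2.MORPH_CLOSE,np.ones((5,5))))[0]
r=cv2.minAreaRect(c);b=cv2.boxPoints(r);w=ray("top",b,.069)
print("box",r,np.round(w[:,:2]*1e3,1).tolist(),"ctr",ray("top",[r[0]],.069)*1e3)
k=4;cv2.imwrite("pics/crop1.png",cv2.convertScaleAbs(cv2.resize(im[165:262,195:392],None,fx=k,fy=k,interpolation=cv2.INTER_CUBIC),alpha=1.6))
E
```

```text
cam [ 0.45398573 -0.00388864  0.93123351]
rail px [[209.0, 185.1999969482422], [297.0, 183.8000030517578], [297.0, 187.8000030517578], [209.0, 189.1999969482422]] 
 w [[606.6, 142.7], [610.1, -52.9], [601.1, -53.0], [597.6, 142.4]]
rail px [[209.0, 238.5], [298.0, 236.89999389648438], [298.0, 240.5], [209.0, 242.10000610351562]] 
 w [[488.4, 140.4], [492.1, -54.6], [484.3, -54.7], [480.6, 140.1]]
box ((347.5810852050781, 212.01351928710938), (59.019229888916016, 42.25053405761719), 9.462322235107422) [[508.9, -87.7], [597.1, -103.2], [576.7, -225.8], [488.9, -209.0]] ctr [[ 542.64574103 -156.4404919    69.        ]]
```

View pics/crop1.png

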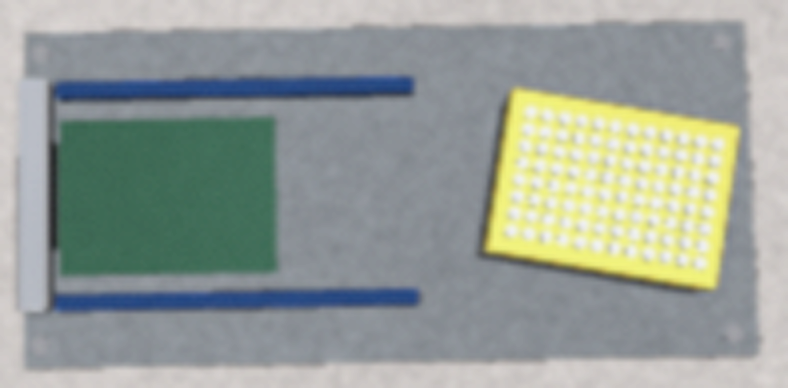

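The crop confirms the yellow box with white tips on the tray. Its front end is turned about 0.18 rad to world +x of the lane, and it sits about 6 mm to world −x of the lane line. The lane runs along world (−0.018, 1.0), with its centre at x≈0.545 where y=0.043.

The plan is to push the rear face with two spread fingers held above rail height, with the jaws across the lane. First I go above and behind the box, then turn.

```bash
python3 -m pendant '[{"fingers":45,"delta_pos":[34.5,-10.1,0],"angular":[0,0,0]},{"fingers":45,"delta_pos":[34.5,-10.1,0],"angular":[0,0,0]},{"fingers":45,"delta_pos":[34.5,-10.1,0],"angular":[0,0,0]},{"fingers":45,"delta_pos":[34.5,-10.1,0],"angular":[0,0,0]},{"fingers":45,"delta_pos":[34.5,-10.1,0],"angular":[0,0,0]},{"fingers":45,"delta_pos":[34.5,-10.1,0],"angular":[0,0,0]},{"fingers":45,"delta_pos":[34.5,-10.1,0],"angular":[0,0,0]},{"fingers":45,"delta_pos":[34.5,-10.1,0],"angular":[0,0,0]},{"fingers":45,"delta_pos":[34.5,-10.1,0],"angular":[0,0,0]},{"fingers":45,"delta_pos":[34.5,-10.1,0],"angular":[0,0,0]},{"fingers":45,"delta_pos":[34.5,-10.1,0],"angular":[0,0,0]},{"fingers":45,"delta_pos":[34.5,-10.1,0],"angular":[0,0,0]}]'
python3 -m pendant '[{"fingers":45,"delta_pos":[0,0,0],"angular":[0,0,-0.139]},{"fingers":45,"delta_pos":[0,0,0],"angular":[0,0,-0.139]},{"fingers":45,"delta_pos":[0,0,0],"angular":[0,0,-0.139]},{"fingers":45,"delta_pos":[0,0,0],"angular":[0,0,-0.139]},{"fingers":45,"delta_pos":[0,0,0],"angular":[0,0,-0.139]},{"fingers":45,"delta_pos":[0,0,0],"angular":[0,0,-0.139]},{"fingers":45,"delta_pos":[0,0,0],"angular":[0,0,-0.139]},{"fingers":45,"delta_pos":[0,0,0],"angular":[0,0,-0.139]},{"fingers":45,"delta_pos":[0,0,0],"angular":[0,0,-0.139]},{"fingers":45,"delta_pos":[0,0,0],"angular":[0,0,0]},{"fingers":45,"delta_pos":[0,0,0],"angular":[0,0,0]}]'
cat >> h.py <<'E'
def st():
    from scipy.spatial.transform import Rotation as R
    s=env.get_state(); q=s["orientation"]; M=R.from_quat([q[1],q[2],q[3],q[0]]).as_matrix()
    print("t",s["clock"],"tcp",np.round(s["tcp_pos"]*1e3,1),"gap",round(s["finger_gap"]*1e3,1),"F",np.round(s["wrist_force"],1),"toolx",np.round(M[:,0],4),"z",np.round(M[:,2],3))
E
python3 -c "from h import *; st()"
```

```text
clock: 1.3
tcp_pos: [0.5419, -0.2898, 0.2061]
orientation: [-0.0, 0.986, 0.168, -0.0]
wrist_force: [0.9, -0.6, -0.5]
finger_gap: 0.0452
clock: 2.4
tcp_pos: [0.5408, -0.2909, 0.2062]
orientation: [-0.0, 0.702, 0.712, -0.0]
wrist_force: [0.3, 0.4, -0.3]
finger_gap: 0.0452
t 2.4 tcp [ 540.8 -290.9  206.2] gap 45.2 F [ 0.3  0.4 -0.3] toolx [-1.470e-02  9.999e-01  4.000e-04] z [-0.001  0.    -1.   ]
```

```bash
python3 -m pendant '[{"fingers":45,"delta_pos":[0,0,44],"angular":[0,0,0]},{"fingers":45,"delta_pos":[0,0,44],"angular":[0,0,0]},{"fingers":45,"delta_pos":[0,0,44],"angular":[0,0,0]},{"fingers":45,"delta_pos":[0,0,44],"angular":[0,0,0]},{"fingers":45,"delta_pos":[0,0,0],"angular":[0,0,0]},{"fingers":45,"delta_pos":[16,0,0],"angular":[0,0,-0.004]},{"fingers":45,"delta_pos":[16,0,0],"angular":[0,0,0]},{"fingers":45,"delta_pos":[10,0,0],"angular":[0,0,0]},{"fingers":45,"delta_pos":[6,0,0],"angular":[0,0,0]},{"fingers":45,"delta_pos":[5,0,0],"angular":[0,0,0]},{"fingers":45,"delta_pos":[5,0,0],"angular":[0,0,0]},{"fingers":45,"delta_pos":[0,0,0],"angular":[0,0,0]}]'
cat >> h.py <<'E'
def box(name=None):
    im=env.read_camera("top"); H=hsv(im)
    y=cv2.inRange(H,(22,90,60),(35,255,255)); y[:165]=0;y[270:]=0;y[:,:190]=0;y[:,400:]=0
    y=cv2.morphologyEx(y,cv2.MORPH_CLOSE,np.ones((5,5)))
    c=big(y)[0]; r=cv2.minAreaRect(c); w=ray("top",cv2.boxPoints(r),.069)*1e3
    e=[w[(i+1)%4]-w[i] for i in range(4)]; l=max(e,key=lambda v:v[1])
    ctr=w.mean(0); lane=545.1-.0183*(ctr[1]-43.5)
    print("size",r[1],"ctr",ctr[:2].round(1),"off +x",round(ctr[0]-lane,1),"yaw rel (ccw+)",round(np.arctan2(-l[0],l[1])-.0183,3),"front y",round(w[:,1].max(),1),"corners",w[:,:2].round(0).tolist())
    if name: cv2.imwrite(f"pics/{name}.png",cv2.convertScaleAbs(cv2.resize(im[150:275,190:400],None,fx=3.5,fy=3.5,interpolation=cv2.INTER_CUBIC),alpha=1.6))
E
python3 -c "from h import *; st(); box('a')"
```

```text
clock: 3.6
tcp_pos: [0.5402, -0.2329, 0.0312]
orientation: [0.001, 0.699, 0.715, 0.0]
wrist_force: [-0.8, -0.2, -0.0]
finger_gap: 0.0449
t 3.6 tcp [ 540.2 -232.9   31.2] gap 44.9 F [-0.8 -0.2 -0. ] toolx [-2.230e-02  9.998e-01 -8.000e-04] z [ 0.001 -0.001 -1.   ]
size (59.21379089355469, 42.109893798828125) ctr [ 542.2 -153.9] off +x -6.5 yaw rel (ccw+) -0.174 front y -85.3 corners [[508.0, -85.0], [596.0, -100.0], [576.0, -223.0], [489.0, -207.0]]
```

View pics/a.png

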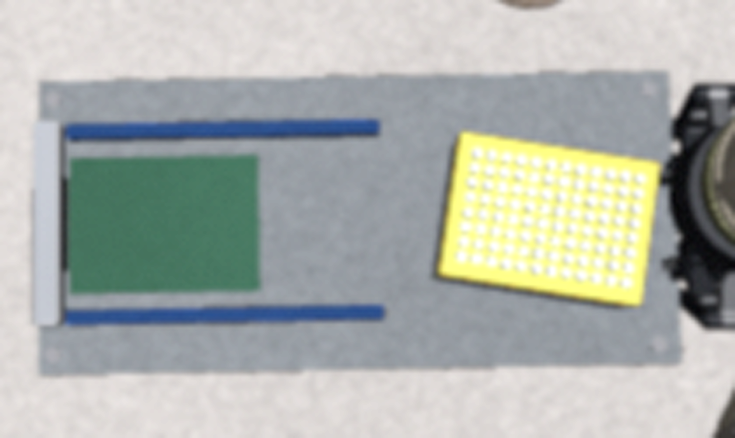

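The fingers have just made contact with the rear +x corner, and the box has moved 2 mm. I'll push on to square it.

```bash
python3 -m pendant '[{"fingers":45,"delta_pos":[3,0,0],"angular":[0,0,0]},{"fingers":45,"delta_pos":[3,0,0],"angular":[0,0,0]},{"fingers":45,"delta_pos":[3,0,0],"angular":[0,0,0]},{"fingers":45,"delta_pos":[3,0,0],"angular":[0,0,0]},{"fingers":45,"delta_pos":[3,0,0],"angular":[0,0,0]},{"fingers":45,"delta_pos":[0,0,0],"angular":[0,0,0]}]'
python3 -c "from h import *; st(); box('b')"
```

```text
clock: 4.25
tcp_pos: [0.5394, -0.2175, 0.0306]
orientation: [-0.0, 0.699, 0.715, 0.0]
wrist_force: [0.7, -1.6, 0.1]
finger_gap: 0.0449
t 4.25 tcp [ 539.4 -217.5   30.6] gap 44.9 F [ 0.7 -1.6  0.1] toolx [-2.250e-02  9.997e-01  3.000e-04] z [-0.  0. -1.]
size (59.32807922363281, 42.09284210205078) ctr [ 538.  -140.7] off +x -10.4 yaw rel (ccw+) -0.114 front y -74.2 corners [[500.0, -74.0], [588.0, -83.0], [576.0, -208.0], [488.0, -197.0]]
```

Squaring from behind drifts the box to −x, now 10 mm off. I'll back off and push on the −x side face with the jaws along the lane. That squares the box and recentres it together, well before the mouth.

```bash
python3 -m pendant '[{"fingers":45,"delta_pos":[-15,0,0],"angular":[0,0,0]},{"fingers":45,"delta_pos":[-15,0,0],"angular":[0,0,0]},{"fingers":70,"delta_pos":[0,0,-50],"angular":[0,0,0]},{"fingers":70,"delta_pos":[0,0,-50],"angular":[0,0,0]},{"fingers":70,"delta_pos":[33,-30,0],"angular":[0,0,0]},{"fingers":70,"delta_pos":[33,-30,0],"angular":[0,0,0]},{"fingers":70,"delta_pos":[33,-30,0],"angular":[0,0,0]},{"fingers":70,"delta_pos":[0,0,0],"angular":[0,0,0]}]'
python3 -m pendant '[{"fingers":70,"delta_pos":[0,0,0],"angular":[0,0,-0.143]},{"fingers":70,"delta_pos":[0,0,0],"angular":[0,0,-0.143]},{"fingers":70,"delta_pos":[0,0,0],"angular":[0,0,-0.143]},{"fingers":70,"delta_pos":[0,0,0],"angular":[0,0,-0.143]},{"fingers":70,"delta_pos":[0,0,0],"angular":[0,0,-0.143]},{"fingers":70,"delta_pos":[0,0,0],"angular":[0,0,-0.143]},{"fingers":70,"delta_pos":[0,0,0],"angular":[0,0,-0.143]},{"fingers":70,"delta_pos":[0,0,0],"angular":[0,0,-0.143]},{"fingers":70,"delta_pos":[0,0,0],"angular":[0,0,-0.143]},{"fingers":70,"delta_pos":[0,0,0],"angular":[0,0,-0.143]},{"fingers":70,"delta_pos":[0,0,0],"angular":[0,0,-0.139]},{"fingers":70,"delta_pos":[0,0,0],"angular":[0,0,0]}]'
python3 -c "from h import *; st(); box('c')"
```

```text
clock: 5.1
tcp_pos: [0.4422, -0.1475, 0.1296]
orientation: [-0.004, 0.699, 0.715, -0.001]
wrist_force: [0.6, 0.4, 0.5]
finger_gap: 0.0698
clock: 6.3
tcp_pos: [0.4483, -0.1522, 0.1305]
orientation: [-0.0, -0.01, 1.0, -0.0]
wrist_force: [-0.4, -0.0, -0.5]
finger_gap: 0.0702
t 6.3 tcp [ 448.3 -152.2  130.5] gap 70.2 F [-0.4 -0.  -0.5] toolx [-9.998e-01 -1.950e-02  1.000e-04] z [-0. -0. -1.]
size (59.13388442993164, 42.09284210205078) ctr [ 538.  -140.7] off +x -10.4 yaw rel (ccw+) -0.114 front y -74.4 corners [[500.0, -74.0], [588.0, -84.0], [576.0, -208.0], [488.0, -197.0]]
```

```bash
python3 -m pendant '[{"fingers":70,"delta_pos":[0,7,0],"angular":[0,0,0]},{"fingers":70,"delta_pos":[0,0,50],"angular":[0,0,0]},{"fingers":70,"delta_pos":[0,0,50],"angular":[0,0,0]},{"fingers":70,"delta_pos":[0,0,0],"angular":[0,0,0]},{"fingers":70,"delta_pos":[-9,0,0],"angular":[0,0,0]},{"fingers":70,"delta_pos":[-9,0,0],"angular":[0,0,0]},{"fingers":70,"delta_pos":[-9,0,0],"angular":[0,0,0]},{"fingers":70,"delta_pos":[-4,0,0],"angular":[0,0,0]},{"fingers":70,"delta_pos":[-4,0,0],"angular":[0,0,0]},{"fingers":70,"delta_pos":[-4,0,0],"angular":[0,0,0]},{"fingers":70,"delta_pos":[-4,0,0],"angular":[0,0,0]},{"fingers":70,"delta_pos":[0,0,0],"angular":[0,0,0]}]'
python3 -c "from h import *; st(); box('d')"
```

```text
clock: 7.55
tcp_pos: [0.4915, -0.1432, 0.0306]
orientation: [0.0, -0.01, 1.0, 0.0]
wrist_force: [-0.3, -0.0, 0.4]
finger_gap: 0.0699
t 7.55 tcp [ 491.5 -143.2   30.6] gap 69.9 F [-0.3 -0.   0.4] toolx [-9.998e-01 -2.040e-02 -8.000e-04] z [ 0.001  0.    -1.   ]
size (41.0, 47.0) ctr [ 548.1 -126.9] off +x -0.1 yaw rel (ccw+) -0.017 front y -77.2 corners [[591.0, -78.0], [592.0, -177.0], [505.0, -175.0], [505.0, -77.0]]
```

View pics/d.png

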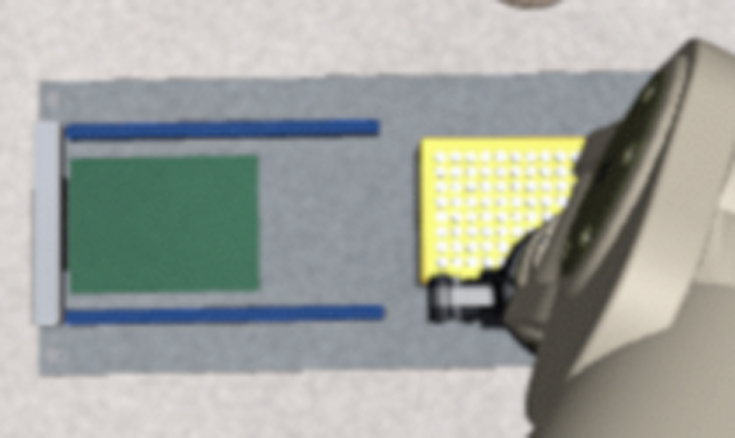

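The box is now square and about on the centre line, though the arm partly hides it. I'll back off, swing round behind and check again.

```bash
python3 -m pendant '[{"fingers":70,"delta_pos":[10,0,0],"angular":[0,0,0]},{"fingers":70,"delta_pos":[25,0,0],"angular":[0,0,0]},{"fingers":60,"delta_pos":[0,0,-50],"angular":[0,0,0]},{"fingers":60,"delta_pos":[0,0,-50],"angular":[0,0,0]},{"fingers":60,"delta_pos":[-23,-30,0],"angular":[0,0,0]},{"fingers":60,"delta_pos":[-23,-30,0],"angular":[0,0,0]},{"fingers":60,"delta_pos":[-23,-30,0],"angular":[0,0,0]},{"fingers":60,"delta_pos":[-23,-32,0],"angular":[0,0,0]},{"fingers":60,"delta_pos":[0,0,0],"angular":[0,0,0]}]'
python3 -m pendant '[{"fingers":60,"delta_pos":[0,0,0],"angular":[0,0,0.143]},{"fingers":60,"delta_pos":[0,0,0],"angular":[0,0,0.143]},{"fingers":60,"delta_pos":[0,0,0],"angular":[0,0,0.143]},{"fingers":60,"delta_pos":[0,0,0],"angular":[0,0,0.143]},{"fingers":60,"delta_pos":[0,0,0],"angular":[0,0,0.143]},{"fingers":60,"delta_pos":[0,0,0],"angular":[0,0,0.143]},{"fingers":60,"delta_pos":[0,0,0],"angular":[0,0,0.143]},{"fingers":60,"delta_pos":[0,0,0],"angular":[0,0,0.143]},{"fingers":60,"delta_pos":[0,0,0],"angular":[0,0,0.143]},{"fingers":60,"delta_pos":[0,0,0],"angular":[0,0,0.143]},{"fingers":60,"delta_pos":[0,0,0],"angular":[0,0,0.141]},{"fingers":60,"delta_pos":[0,0,0],"angular":[0,0,0]}]'
python3 -c "from h import *; st(); box('e')"
```

```text
clock: 8.5
tcp_pos: [0.5521, -0.2679, 0.1296]
orientation: [0.001, -0.009, 1.0, -0.001]
wrist_force: [-0.7, 0.2, -0.5]
finger_gap: 0.0597
clock: 9.7
tcp_pos: [0.5492, -0.2632, 0.1305]
orientation: [-0.0, 0.7, 0.714, -0.0]
wrist_force: [0.5, -1.0, -0.6]
finger_gap: 0.06
t 9.7 tcp [ 549.2 -263.2  130.5] gap 60.0 F [ 0.5 -1.  -0.6] toolx [-1.980e-02  9.998e-01  6.000e-04] z [-0.001  0.001 -1.   ]
size (41.0, 58.0) ctr [ 548.2 -138.5] off +x -0.3 yaw rel (ccw+) -0.017 front y -77.2 corners [[591.0, -78.0], [592.0, -200.0], [505.0, -199.0], [505.0, -77.0]]
```

The box is centred to within about 0.3 mm and square to about 0.02 rad. Next I push along the lane from behind and check just inside the mouth.

```bash
python3 -m pendant '[{"fingers":50,"delta_pos":[0,1,50],"angular":[0,0,0]},{"fingers":50,"delta_pos":[0,0,50],"angular":[0,0,0]},{"fingers":50,"delta_pos":[0,0,0],"angular":[0,0,0]},{"fingers":50,"delta_pos":[15,0,0],"angular":[0,0,0]},{"fingers":50,"delta_pos":[15,0,0],"angular":[0,0,0]},{"fingers":50,"delta_pos":[12,0,0],"angular":[0,0,0]},{"fingers":50,"delta_pos":[6,0,0],"angular":[0,0,0]},{"fingers":50,"delta_pos":[5,0,0],"angular":[0,0,0]},{"fingers":50,"delta_pos":[5,0,0],"angular":[0,0,0]},{"fingers":50,"delta_pos":[5,0,0],"angular":[0,0,0]},{"fingers":50,"delta_pos":[5,0,0],"angular":[0,0,0]},{"fingers":50,"delta_pos":[0,0,0],"angular":[0,0,0]}]'
python3 -c "from h import *; st(); box('f')"
```

```text
clock: 10.95
tcp_pos: [0.5499, -0.1954, 0.0306]
orientation: [-0.0, 0.7, 0.714, 0.0]
wrist_force: [0.4, -1.5, -0.2]
finger_gap: 0.0502
t 10.95 tcp [ 549.9 -195.4   30.6] gap 50.2 F [ 0.4 -1.5 -0.2] toolx [-2.030e-02  9.998e-01  5.000e-04] z [ 0.     0.001 -1.   ]
size (42.0, 59.0) ctr [ 545.  -122.7] off +x -3.2 yaw rel (ccw+) -0.017 front y -60.5 corners [[589.0, -61.0], [589.0, -186.0], [501.0, -184.0], [501.0, -60.0]]
```

The 1-px quantisation (2 mm) is too coarse here, so I'll switch to hull moments for a subpixel centre and angle.

```bash
cat >> h.py <<'E'
def boxm(name=None):
    im=env.read_camera("top")[150:280,190:400]; im=cv2.resize(im,None,fx=6,fy=6,interpolation=cv2.INTER_CUBIC); H=hsv(im)
    if name: cv2.imwrite(f"pics/{name}.png",cv2.convertScaleAbs(cv2.resize(im,(800,495)),alpha=1.6))
    y=cv2.morphologyEx(cv2.inRange(H,(22,90,60),(35,255,255)),cv2.MORPH_OPEN,np.ones((7,7)))
    c=cv2.convexHull(big(cv2.morphologyEx(y,cv2.MORPH_CLOSE,np.ones((31,31))))[0])[:,0]
    px=lambda a:(np.float64(a)+.5)/6-.5+[190,150]
    w=np.float32(ray("top",px(c),.069)[:,:2]*1e3); m=cv2.moments(w)
    ctr=np.array([m["m10"],m["m01"]])/m["m00"]; a=.5*np.arctan2(2*m["mu11"],m["mu20"]-m["mu02"])%np.pi
    lane=545.1-.0183*(ctr[1]-43.5); r=cv2.minAreaRect(w)
    print("ctr",ctr.round(1),"off +x",round(ctr[0]-lane,1),"yaw rel ccw",round(a-np.pi/2-.0183,3),"front y",round(w[:,1].max(),1),"size",np.round(r[1],1))
def rails():
    im=cv2.resize(env.read_camera("top")[150:280,190:400],None,fx=6,fy=6,interpolation=cv2.INTER_CUBIC);H=hsv(im)
    for c in big(cv2.inRange(H,(105,120,40),(125,255,255)),2):
        w=np.float32(ray("top",(c[:,0]+.5)/6-.5+[190,150],.024)[:,:2]*1e3); print("rail",[np.round(v,1) for v in cv2.minAreaRect(w)],"y",w[:,1].min(),w[:,1].max())
        l=cv2.fitLine(w,cv2.DIST_L2,0,.01,.01).ravel(); print(" slope",l[0]/l[1],"x at y=45",l[2]+(45-l[3])*l[0]/l[1])
E
python3 -c "from h import *; boxm('g'); rails()"
```

```text
ctr [ 545.9 -122.9] off +x -2.2 yaw rel ccw 0.007 front y -60.0 size [ 89.  125.3]
rail [array([603.8,  45. ]), array([  8.9, 197.7]), np.float64(1.1)] y -53.80694 143.78021
 slope -0.01930472 x at y=45 603.7749
rail [array([486.4,  42.6]), array([  7.8, 197.8]), np.float64(1.1)] y -56.236225 141.57784
 slope -0.019381283 x at y=45 486.40735
```

View pics/g.png

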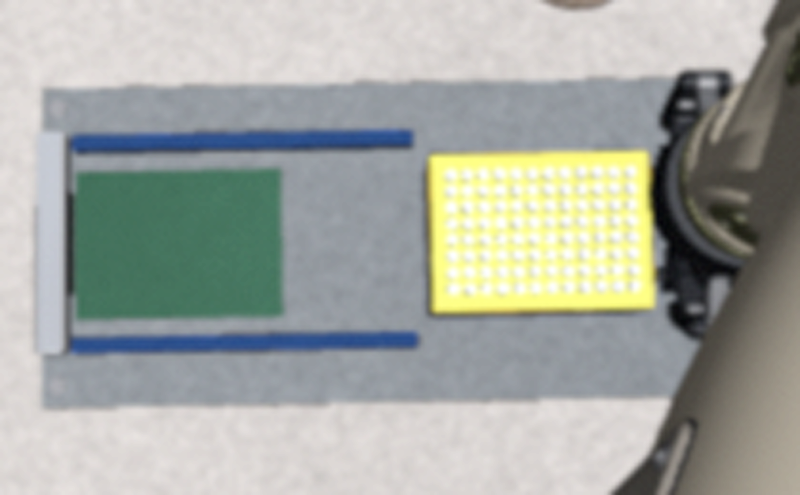

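The box is square to 0.007 rad and off by about −2 mm, with ±10 mm available. The lane push goes on with a slight +x bias.

```bash
python3 -m pendant '[{"fingers":50,"delta_pos":[5,0.1,0],"angular":[0,0,0]},{"fingers":50,"delta_pos":[8,0.2,0],"angular":[0,0,0]},{"fingers":50,"delta_pos":[8,0.2,0],"angular":[0,0,0]},{"fingers":50,"delta_pos":[8,0.2,0],"angular":[0,0,0]},{"fingers":50,"delta_pos":[8,0.2,0],"angular":[0,0,0]},{"fingers":50,"delta_pos":[8,0.2,0],"angular":[0,0,0]},{"fingers":50,"delta_pos":[5,0.1,0],"angular":[0,0,0]},{"fingers":50,"delta_pos":[0,0,0],"angular":[0,0,0]}]'
python3 -c "from h import *; st(); boxm()"
```

```text
clock: 11.9
tcp_pos: [0.5501, -0.1449, 0.0307]
orientation: [-0.0, 0.7, 0.715, 0.0]
wrist_force: [0.3, 0.2, 0.3]
finger_gap: 0.0501
t 11.9 tcp [ 550.1 -144.9   30.7] gap 50.1 F [0.3 0.2 0.3] toolx [-2.120e-02  9.998e-01  5.000e-04] z [ 0.  0. -1.]
ctr [546.7 -72. ] off +x -0.5 yaw rel ccw -0.006 front y -10.5 size [ 89.9 123.3]
```

```bash
python3 -m pendant '[{"fingers":50,"delta_pos":[5,0,0],"angular":[0,0,0]},{"fingers":50,"delta_pos":[10,0,0],"angular":[0,0,0]},{"fingers":50,"delta_pos":[10,0,0],"angular":[0,0,0]},{"fingers":50,"delta_pos":[10,0,0],"angular":[0,0,0]},{"fingers":50,"delta_pos":[10,0,0],"angular":[0,0,0]},{"fingers":50,"delta_pos":[10,0,0],"angular":[0,0,0]},{"fingers":50,"delta_pos":[10,0,0],"angular":[0,0,0]},{"fingers":50,"delta_pos":[10,0,0],"angular":[0,0,0]},{"fingers":50,"delta_pos":[10,0,0],"angular":[0,0,0]},{"fingers":50,"delta_pos":[10,0,0],"angular":[0,0,0]},{"fingers":50,"delta_pos":[10,0,0],"angular":[0,0,0]},{"fingers":50,"delta_pos":[5,0,0],"angular":[0,0,0]}]'
python3 -c "from h import *; st(); boxm('i')"
```

```text
clock: 13.15
tcp_pos: [0.5478, -0.0349, 0.0306]
orientation: [-0.0, 0.7, 0.714, -0.0]
wrist_force: [0.9, -2.7, 2.6]
finger_gap: 0.0499
t 13.15 tcp [547.8 -34.9  30.6] gap 49.9 F [ 0.9 -2.7  2.6] toolx [-0.0207  0.9998 -0.    ] z [-0. -0. -1.]
ctr [548.3  78.6] off +x 3.9 yaw rel ccw 1.387 front y 99.3 size [89.6 48.7]
```

View pics/i.png

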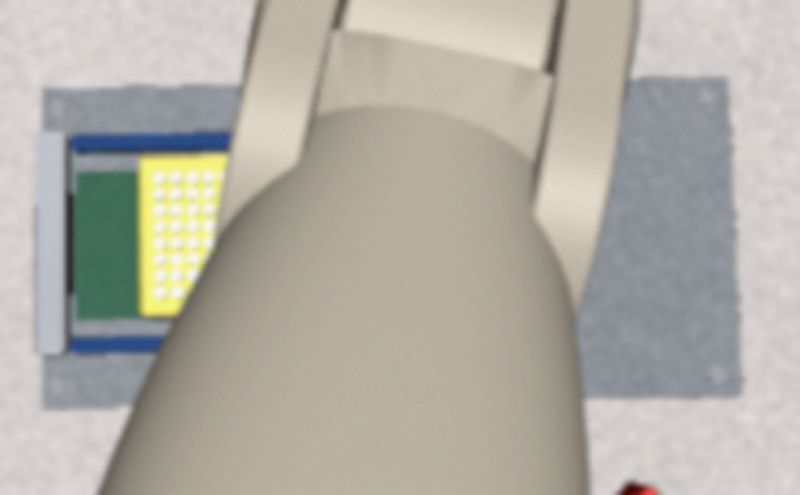

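The box is well inside the lane: front edge at px x≈140, stop at x≈68, with clear grey on both sides. About 45 mm remain, so I'll close in and finish in small steps, watching the force.

```bash
python3 -m pendant '[{"fingers":50,"delta_pos":[7,0,0],"angular":[0,0,0]},{"fingers":50,"delta_pos":[7,0,0],"angular":[0,0,0]},{"fingers":50,"delta_pos":[7,0,0],"angular":[0,0,0]},{"fingers":50,"delta_pos":[7,0,0],"angular":[0,0,0]},{"fingers":50,"delta_pos":[6,0,0],"angular":[0,0,0]},{"fingers":50,"delta_pos":[4,0,0],"angular":[0,0,0]},{"fingers":50,"delta_pos":[1,0,0],"angular":[0,0,0]},{"fingers":50,"delta_pos":[0,0,0],"angular":[0,0,0]}]'
for i in 1 2 ; do python3 -m pendant '[{"fingers":50,"delta_pos":[1,0,0],"angular":[0,0,0]},{"fingers":50,"delta_pos":[1,0,0],"angular":[0,0,0]}]'; done
python3 -c "from h import *; st(); boxm()"
```

```text
clock: 14.0
tcp_pos: [0.5469, 0.0036, 0.0304]
orientation: [-0.0, 0.7, 0.714, 0.0]
wrist_force: [-0.1, 0.6, 1.0]
finger_gap: 0.0498
clock: 14.2
tcp_pos: [0.5469, 0.0048, 0.0304]
orientation: [-0.0, 0.7, 0.714, -0.0]
wrist_force: [-0.1, -0.6, -0.7]
finger_gap: 0.05
clock: 14.4
tcp_pos: [0.5469, 0.007, 0.0304]
orientation: [-0.0, 0.7, 0.714, -0.0]
wrist_force: [0.4, -1.8, -0.5]
finger_gap: 0.0499
t 14.4 tcp [546.9   7.   30.4] gap 49.9 F [ 0.4 -1.8 -0.5] toolx [-1.970e-02  9.998e-01  1.000e-04] z [-0.  0. -1.]Traceback (most recent call last):
  File "<string>", line 1, in <module>
    from h import *; st(); boxm()
                           ~~~~^^
  File "h.py", line 32, in boxm
    c=cv2.convexHull(big(cv2.morphologyEx(y,cv2.MORPH_CLOSE,np.ones((31,31))))[0])[:,0]
                     ~~~~~~~~~~~~~~~~~~~~~~~~~~~~~~~~~~~~~~~~~~~~~~~~~~~~~~~~~^^^
IndexError: list index out of range
```

Still only sliding friction and no stop contact yet. I'll take 1 mm steps and read the force after each call.

```bash
python3 -m pendant '[{"fingers":50,"delta_pos":[1,0,0],"angular":[0,0,0]},{"fingers":50,"delta_pos":[1,0,0],"angular":[0,0,0]}]' | grep -E "tcp|force"
python3 -m pendant '[{"fingers":50,"delta_pos":[1,0,0],"angular":[0,0,0]},{"fingers":50,"delta_pos":[0,0,0],"angular":[0,0,0]}]' | grep -E "tcp|force"
python3 -m pendant '[{"fingers":50,"delta_pos":[1,0,0],"angular":[0,0,0]},{"fingers":50,"delta_pos":[0,0,0],"angular":[0,0,0]}]' | grep -E "tcp|force"
```

```text
tcp_pos: [0.5469, 0.0091, 0.0305]
wrist_force: [-0.4, -0.5, -0.8]
tcp_pos: [0.547, 0.01, 0.0306]
wrist_force: [-0.2, -1.4, -1.0]
tcp_pos: [0.547, 0.01, 0.0307]
wrist_force: [-0.8, -4.4, -0.3]
```

```bash
python3 -m pendant '[{"fingers":50,"delta_pos":[1,0,0],"angular":[0,0,0]},{"fingers":50,"delta_pos":[0,0,0],"angular":[0,0,0]}]' | grep -E "tcp|force"
python3 -m pendant '[{"fingers":50,"delta_pos":[1,0,0],"angular":[0,0,0]},{"fingers":50,"delta_pos":[0,0,0],"angular":[0,0,0]}]' | grep -E "tcp|force"
```

```text
tcp_pos: [0.5469, 0.0101, 0.0309]
wrist_force: [-2.1, -7.5, 1.3]
tcp_pos: [0.5469, 0.0101, 0.031]
wrist_force: [-1.5, -10.9, 0.9]
```

Force climbs to 11 N while the TCP stays put, so the box is seated against the stop. I'll draw back straight, then up and away.

```bash
python3 -m pendant '[{"fingers":50,"delta_pos":[-4,0,0],"angular":[0,0,0]},{"fingers":50,"delta_pos":[-5,0,0],"angular":[0,0,0]},{"fingers":50,"delta_pos":[-20,0,0],"angular":[0,0,0]},{"fingers":50,"delta_pos":[-40,0,0],"angular":[0,0,0]},{"fingers":50,"delta_pos":[0,0,-50],"angular":[0,0,0]},{"fingers":50,"delta_pos":[0,0,-50],"angular":[0,0,0]},{"fingers":50,"delta_pos":[-50,0,-20],"angular":[0,0,0]},{"fingers":50,"delta_pos":[-50,0,-20],"angular":[0,0,0]},{"fingers":50,"delta_pos":[-50,0,0],"angular":[0,0,0]},{"fingers":50,"delta_pos":[-50,0,0],"angular":[0,0,0]},{"fingers":50,"delta_pos":[-30,0,0],"angular":[0,0,0]},{"fingers":50,"delta_pos":[0,0,0],"angular":[0,0,0]}]'
python3 - <<'E'
from h import *
st(); boxm('j')
a=env.read_camera("side")[170:330,170:370]
b=cv2.imread("pics/j.png")
cv2.imwrite("pics/k.png",np.hstack([b[:,:420],cv2.resize(cv2.convertScaleAbs(cv2.resize(a,None,fx=3,fy=3,interpolation=cv2.INTER_CUBIC),alpha=1.6),(380,495))]))
E
```

```text
clock: 16.65
tcp_pos: [0.5527, -0.283, 0.1672]
orientation: [0.0, 0.702, 0.712, 0.0]
wrist_force: [-0.4, 1.4, 0.5]
finger_gap: 0.0498
t 16.65 tcp [ 552.7 -283.   167.2] gap 49.8 F [-0.4  1.4  0.5] toolx [-1.510e-02  9.999e-01 -6.000e-04] z [ 0.001 -0.001 -1.   ]
ctr [543.6  81.7] off +x -0.8 yaw rel ccw -0.009 front y 142.9 size [ 90.  121.7]
```

View pics/k.png

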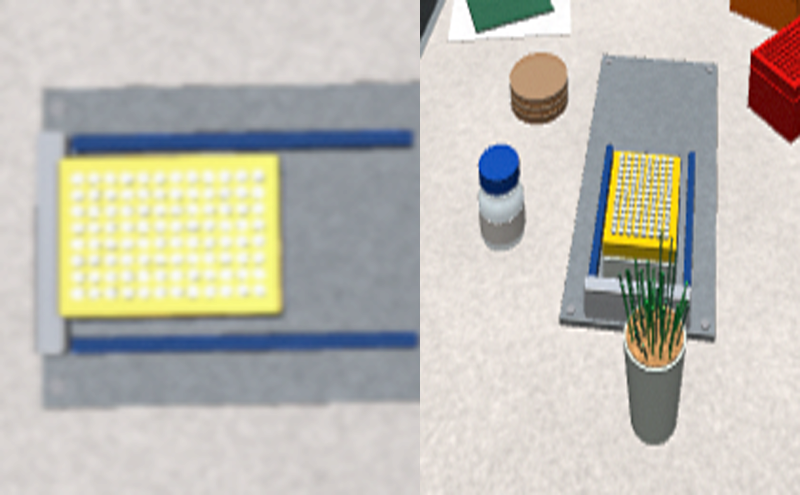

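The box rests against the stop, square and centred between the rails (left half: box px 60–280, stop at 40–65). The pot, dishes and jar still stand, and the arm is clear, so I'm handing in.

```bash
python3 -c "from workcell import env; print(env.hand_in())"
```

```text
the job is handed in; nothing more can be done
None
```

The pipette-tip box is parked against the end stop and the job is handed in, at about 17 s on the clock. I squared and centred the box in front of the lane, first with a short push from behind and then from its side. Then I pushed it down the lane with the fingertips above rail height until the force rose to about 11 N with no further travel, and drew back clear.

**Last checks:**
- The box is about 0.8 mm off the lane centre and turned about 0.01 rad, both within measuring noise. Its front end is at y ≈ 143 mm, about 2 mm short of my 145 mm estimate for the stop face. That is within the calibration error, and I relied on the force as the sign of contact.
- In the last pictures the pot, petri dishes and jar are upright where they stood, and the arm is clear of everything.
- No rail contact showed in the positions or forces. The arm hid part of the box over the last stretch, and one camera measurement failed there because the box was fully hidden.

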